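# Clamp the guide-roller bracket to the coil winder's T-slot with a quarter-turn bolt

## Robot

A 6-joint arm with a two-finger parallel gripper is mounted at the origin on the work surface. World frame = base frame: x ahead of the robot, y to its left, z up, the work surface at z = 0. Lengths are in m, angles in degrees, forces in N, time in s.
With the tool pointing down it reaches from about 0.35 to 0.875 m from the base axis. Payload 4.2 kg.
Tool frame: the origin (TCP) lies between the finger pads; the fingertips stand 14 mm ahead of it and the grasp point (between the pads) lies 5 mm behind it; z points along the fingers, y is the line along which they close (so a half turn about z gives the same grasp; the last joint's range is limited). The gripper opens to 87 mm and grips with 3 to 60 N. Pads are 19 mm wide; open, the fingers measure 117 mm over their backs; the gripper's body (75 mm by 190 mm) begins 51 mm behind the grasp point.
Start: joints at [81.967, 22.042, 0.453, 0, -68.411, -14.817], TCP at [0.243, 0.576, 0.237] pointing down, gripper open.
Joint ranges: [-179.83, 179.83], [-69.29, 118.12], [-61.27, 80.66], [-181.25, 117.63], [-171.15, -9.14], [-177.46, 177.46]. Speed limits (degrees/s): [159.86, 159.86, 180, 180, 180, 180].

## Interface

Orientations are given as a 3x3 rotation matrix whose columns are the frame's x, y, z axes.
In Python, from station import * gives the robot as it stands. The module is installed in compiled form; this text tells all that it offers.
- The arm moves only by the tool play_rows, never from a script. Its argument "steps" is a list of rows, each an object of numbers: "ax", "ay", "az": the turn, a rotation vector about the tool's x, y, z in degrees; "dx", "dy", "dz": the shift along the tool's x, y, z in mm; "claw": the finger opening in mm, from 0 to 87. A call has 1 to 20 rows; each row shifts and turns the commanded pose from where the row before left it, along the tool's axes as they then stand; what a row does not reach is not made up. A row lasts 1/10 s, in which the tool goes at most 50 mm and 8.59 degrees, less where a joint would pass 70% of its speed; a pose out of reach is approached as far as the arm can. A call with a gripper value outside its range is refused whole. The fingers move at their own pace and stop on an object; the grip force is fixed at half the most. Time passes only in rows, so rows that do not move let the fingers close. It gives the time, the measured TCP pose, the force, the opening and the grip force at its end, in the units of the state.
- sense(): the state, without advancing time (a new reading comes with each control period).
- capture(name): name is "scene" or "top" or "wrist"; returns a dict with "frame" (480x640x3 uint8, blue, green, red), "range_z" (480x640 float32, m along the optical axis (not along the pixel's ray), 0 where there is no reading), "fx", "fy", "cx", "cy" (pixels), "xyz" and "rotation" of the camera in the world. Camera axes: x right, y down, z forward; pixel columns grow to the right and rows downward; lengths in m; the calibration is good to about 2 mm. A picture is of the moment at which its call begins.
- finish_job(): hands the job in; it is judged then, once.
The state is a dict: "time_s": time; "joints": joint angles; "joint_velocities": joint speeds; "effort": joint torques, N m; "tcp_pos": TCP position; "ee_rot": TCP orientation; "wrist_force": force on the tool from outside, world axes, zero at the start; "moment": the same for the moment, N m; "gripper_width": opening from 0.0 (shut) to 1.0 (fully open); "gripper_force": force on a finger pad.
Only numpy, scipy, OpenCV 4.12 (cv2) and the standard library are available. Lean on these libraries where they do the work, as an engineer would, in place of code of your own. Each camera call takes 0.05 s, during which the arm holds its last target. There are 200 camera calls.

## Task

Clamp the loose guide-roller bracket to the coil winder's bed with the red-winged T-bolt from the rack: drop the bolt's head into the T-slot in front of the bracket's yellow forked foot and slide it along into the fork until it is fully home. Then push it down against its spring and turn it a quarter turn, so that the wing stands square across the slot and the bolt stays locked when you let go. Feel for the end of the fork gently, as the bracket is already set and must not be shoved out of place, and leave the pin, the wrench and the tape where they are.

Things in the scene. Friction and masses are not known exactly. Their poses are not given: they have to be found in the camera images.
- tbolt: Quarter-turn T-bolt with red wing, 86 mm tall, about 0.25 kg, upright in a wooden rack 45 mm high (collar rests on the rack's top, head hangs in an oversize slot). Origin: centre of the head's underside; z up the shank; x along head AND wing, which are parallel (a half turn looks the same). Head 31 (x) by 12 (y) by 8 mm, lowest 3 mm narrowed to 28 by 9 mm; shank 11 mm round.
- wing (a point): Grip point on the T-bolt's axis, 72 mm above the bolt's origin, axes as the bolt. The red wing is 12 mm thick (y), 56 mm wide (x) and spans 52 to 86 mm above the bolt's origin; below it a neck 30 mm wide down to 43 mm, then a round hub 26 mm across down to 36 mm.
- tbolt_collar (a joint): How far (m, 0 to 0.007) the T-bolt's sprung collar is pushed up its shank. The collar is a steel disc 34 mm across and 6 mm thick; at 0 its underside is 21 mm above the bolt's origin (13 mm above the head's top). It does not budge below 8 N, then gives 1 mm per 0.8 N, and stops at 7 mm (13.6 N). About 0.003 when clamped; 0.0045 to 0.0065 lets the head turn under the lips.
- winder: Coil winding machine, fixed. Blue bed 60 mm high, reaching x -90 to +190 mm and y -550 to +180 mm; winding head, motor and a second bracket, already clamped, fill its -y half. Origin: on the table under the T-slot's centre line; the slot runs along y at x = 0 over the bed's whole length; z up.
- slot (a point): Point on the T-slot's centre line, level with the bed's top (60 mm above the table), 100 mm from winder's origin in +y; axes as winder. Mouth 14 mm wide between steel lips 8 mm thick; below them the slot is 32 mm wide, its floor 30 mm below the bed's top. The bolt's head passes the mouth lengthwise only; turned across, it catches under the lips.
- bracket: Loose guide-roller bracket; slides along the slot only if pushed with over 22 N. Origin: on the slot's centre line, level with the bed's top, under its 24 mm post; axes as winder. The post stands on an aluminium carriage (80 by 44 mm, 29 mm high) and, with its arm and roller (at -y), rises 159 mm. From the carriage a yellow forked foot, 8 mm thick and 60 mm wide, sticks out to +y along the slot.
- foot_reach (a point): 110 mm in +y of bracket's origin, on the slot's centre line at the foot's top (8 mm above the bed): about where the clamp bolt belongs. The foot's reach is set anew each time and not measured: the bolt's final axis may lie up to 15 mm either side of this point in y. Find the fork's end by feel or by eye. (foot_c2 in the rules: middle of the foot's solid part, 85 mm in -y of the bolt's place.)
- lowering (a point): A point 187 mm in +y of bracket's origin, at the bed's top on the slot: always clear of the foot, a safe place to lower the bolt. The foot's fork slot is 14 mm wide, 37.5 mm deep, open to +y. Home is the 11 mm shank against its closed end. The head cannot go straight down there (solid foot beyond); it slides in from here, collar above the foot, head's top below the bed's top.
- pin: Bystander: plain round locating pin, 72 mm tall with a black knob 34 mm wide, in the rack's other place, 100 mm from the T-bolt along the rack. Origin: bottom of its shank, z up.
- wrench: Bystander: steel wrench, 150 mm long, lying on the machine's bed behind the slot. Origin: its underside's centre.
- tape: Bystander: roll of yellow tape, 80 mm in diameter, 20 mm high, on the machine's bed behind the slot. Origin: centre of its underside.
Mind the look-alikes: they are no part of the job. What is shaped like the tbolt but purple is not meant.

How it is judged:
By the outcome, as a careful person would: the job done as asked, in the order asked, and still so for the second after the job is handed in, with the robot touching nothing.
It also fails if it takes over 58 s, if anything falls off the work surface, if the arm or the gripper's body presses on something with over 40 N, if the wrist force passes 120 N, or if a joint passes its speed limit or range.

## Working session

There is one attempt and no reset: what is moved stays moved. The work goes in short steps, Python scripts to look and compute and a tool call to move; the robot and the scene stay as the last step left them, time stands still between calls to the robot, and variables do not carry over. Pictures are saved under pics/ and viewed, at most 10 in all, crops included, and the job is handed in when it is done.

Besides the shell and the picture viewer there is one more tool, called after "Emit:" as name(argument=value, ...) on one line, values as JSON. play_rows: Moves the arm, as the interface text tells. Its arguments: {"type":"object","properties":{"steps":{"type":"array"}},"required":["steps"]}

```bash
mkdir -p pics
cat > h.py <<'E'
import numpy as np, cv2
from station import *
def cap(n):
    c=capture(n); np.savez(f'{n}.npz',**c); cv2.imwrite(f'pics/{n}.png',c['frame']); return c
def pts(c):
    z=c['range_z']; v,u=np.mgrid[0:480,0:640]
    P=np.stack([(u-c['cx'])/c['fx']*z,(v-c['cy'])/c['fy']*z,z],-1)
    return P@np.array(c['rotation']).T+np.array(c['xyz'])
E
python3 - <<'E'
from h import *
s=sense(); print({k:np.round(v,3) for k,v in s.items()})
for n in ('scene','top'):
    c=cap(n); print(n,c['xyz'],np.round(c['rotation'],3).tolist(),c['fx'])
    P=pts(c); h=cv2.cvtColor(c['frame'],cv2.COLOR_BGR2HSV)
    H,S,V=h[...,0],h[...,1],h[...,2]
    for nm,m in dict(red=((H<8)|(H>172))&(S>120)&(V>60),yellow=(H>20)&(H<35)&(S>120)&(V>80),purple=(H>125)&(H<165)&(S>70)).items():
        k,l,st,ce=cv2.connectedComponentsWithStats(m.astype(np.uint8))
        for i in range(1,k):
            if st[i,4]>40:
                q=P[(l==i)&(c['range_z']>0)]
                print(nm,st[i],np.round(ce[i]),np.round(np.median(q,0),3) if len(q) else '',np.round(np.percentile(q,[2,98],axis=0),3).tolist())
E
```

```text
{'time_s': np.float64(0.0), 'joints': array([ 8.1967e+01,  2.2092e+01,  3.8000e-01, -2.7000e-02, -6.8411e+01,
       -1.4818e+01]), 'joint_velocities': array([-0.043,  0.089,  0.034, -0.02 , -0.014,  0.058]), 'effort': array([-1.0000e-03, -3.9066e+01,  1.8740e+01,  4.2200e+00,  1.1000e-02,
       -0.0000e+00]), 'tcp_pos': array([0.242, 0.575, 0.235]), 'ee_rot': array([[ 0.921, -0.389, -0.001],
       [-0.389, -0.921, -0.002],
       [ 0.   ,  0.002, -1.   ]]), 'wrist_force': array([-0.463,  0.369, -0.882]), 'moment': array([-0.022,  0.03 , -0.033]), 'gripper_force': np.float64(0.0), 'gripper_width': np.float64(0.999)}
scene [0.86362311 0.58211283 0.79542474] [[-0.809, 0.44, -0.39], [0.588, 0.596, -0.547], [-0.008, -0.671, -0.741]] 496.6833541218914
red [133  88  18  17 211] [142.  95.] [ 0.622 -0.302  0.286] [[0.607, -0.312, 0.266], [0.636, -0.299, 0.296]]
red [155 100  11  16 113] [160. 107.] [ 0.527 -0.513  0.115] [[0.519, -0.547, 0.088], [0.544, -0.432, 0.181]]
red [ 91 143  18  17 203] [ 99. 151.] [ 0.732 -0.308  0.198] [[0.703, -0.395, 0.145], [0.746, -0.304, 0.211]]
red [154 15
[... 1856 characters left out ...]
4], [0.484, 0.371, 0.112]]
yellow [407 131  38  38 585] [426. 149.] [ 0.673 -0.14   0.079] [[0.636, -0.176, 0.074], [0.711, -0.103, 0.082]]
yellow [ 384  199   54   31 1265] [412. 214.] [ 0.54  -0.116  0.067] [[0.514, -0.162, 0.064], [0.568, -0.059, 0.07]]
yellow [462 216  17  17 240] [470. 224.] [ 0.522 -0.233  0.067] [[0.507, -0.248, 0.063], [0.538, -0.217, 0.07]]
yellow [585 226  46  18 473] [604. 235.] [ 0.504 -0.507  0.067] [[0.492, -0.563, 0.064], [0.523, -0.473, 0.07]]
yellow [537 234  21   5  58] [549. 236.] [ 0.502 -0.398  0.067] [[0.498, -0.412, 0.064], [0.506, -0.374, 0.07]]
purple [154 306  31  22 335] [170. 316.] [0.322 0.364 0.082] [[0.306, 0.348, 0.017], [0.342, 0.388, 0.087]]
```

View pics/top.png

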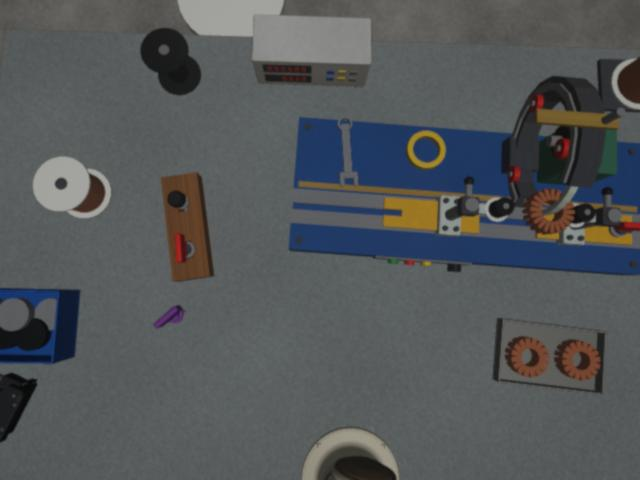

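View pics/scene.png

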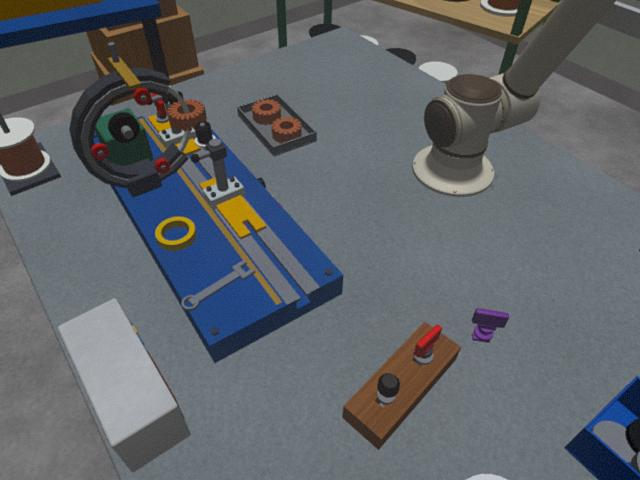

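Top view: the candidates for the bolt are the red wing in the rack at (180,248) and the purple one lying loose at (170,316). The red one fits, since it is red-winged and upright in the wooden rack. The pin's black knob is at (177,200), the yellow foot at (412,214) with its fork opening to the left, and the slot runs along row ~208. Next I'll measure these and confirm the bolt in a crop.

```bash
cat > m.py <<'E'
from h import *
def ray(c,uv,z):
    uv=np.atleast_2d(np.array(uv,float)); R=np.array(c['rotation']);o=np.array(c['xyz'])
    d=np.c_[(uv[:,0]-c['cx'])/c['fx'],(uv[:,1]-c['cy'])/c['fy'],np.ones(len(uv))]@R.T
    return o+d*((z-o[2])/d[:,2])[:,None]
E
python3 - <<'E'
from m import *
for n in ('top','scene'):
    c=dict(np.load(n+'.npz')); P=pts(c); h=cv2.cvtColor(c['frame'],cv2.COLOR_BGR2HSV); H,S,V=[h[...,i] for i in range(3)]
    red=((H<8)|(H>172))&(S>120)&(V>60)
    m=red&(P[...,2]>.085)&(P[...,1]>.3)&(P[...,1]<.4); q=P[m]
    r=cv2.minAreaRect((q[:,:2]*1000).astype(np.float32)); print(n,'wing3d',r,np.percentile(q[:,2],[50,99]))
    u=np.argwhere(m)[:,::-1]; t=ray(c,u,.11)
    print('  wing rays@.11',cv2.minAreaRect((t[:,:2]*1000).astype(np.float32)))
    # bed: blue top plane
    m=(H>100)&(H<125)&(S>120)&(abs(P[...,2]-.06)<.006)&(P[...,1]<.12)&(P[...,1]>-.6)
    q=P[m]; print('  bed z',np.median(q[:,2]),cv2.minAreaRect((q[:,:2]*1000).astype(np.float32)))
    # foot yellow
    y=(H>20)&(H<35)&(S>120)&(V>80); box=(P[...,0]>.49)&(P[...,0]<.6)&(P[...,1]>-.18)&(P[...,1]<-.03)&(P[...,2]>.062)
    u=np.argwhere(y&box)[:,::-1]; t=ray(c,u,.068)
    rr=cv2.minAreaRect((t[:,:2]*1000).astype(np.float32)); print('  foot',rr)
    # scan lines in world y: yellow x-extents
    for yy in np.arange(-.16,-.03,.005):
        s=t[abs(t[:,1]-yy)<.0015]; 
        if len(s)>3:
            xs=np.sort(s[:,0]); g=np.diff(xs); k=g.argmax(); print('   y%.3f x %.3f..%.3f gap %.4f at %.3f'%(yy,xs[0],xs[-1],g[k],xs[k]+g[k]/2))
    # post/high things
    m=(P[...,2]>.15)&(P[...,0]>.48)&(P[...,0]<.62)&(P[...,1]>-.3)&(P[...,1]<-.1); q=P[m]
    for z0 in np.arange(.08,.23,.02):
        s=P[(abs(P[...,2]-z0)<.01)&(P[...,0]>.46)&(P[...,0]<.64)&(P[...,1]>-.26)&(P[...,1]<-.1)]
        if len(s)>5: print('   z%.2f n%d'%(z0,len(s)),np.round(np.percentile(s,[3,50,97],axis=0)[:,:2],3).tolist())
c=cv2.imread('pics/top.png'); s=cv2.imread('pics/scene.png')
a=cv2.resize(c[160:340,140:260],None,fx=3,fy=3); b=cv2.resize(c[170:250,280:520],None,fx=3.3,fy=3.3,interpolation=3)
o=np.zeros((590,800,3),np.uint8); o[:264,:792]=b; a=cv2.resize(c[160:340,140:260],(213,320)); o[268:588,:213]=a
d=cv2.resize(s[110:280,140:340],(376,320),interpolation=3); o[268:588,216:592]=d
e=cv2.resize(s[300:400,340:520],(205,114)); o[268:382,595:800]=e
cv2.imwrite('pics/crop1.png',o)
E
```

```text
top wing3d ((457.0489501953125, 346.1689453125), (56.107330322265625, 13.454773902893066), 9.429540634155273) [0.10733432 0.11220271]
  wing rays@.11 ((456.46661376953125, 342.71539306640625), (56.654937744140625, 17.805463790893555), 7.3369526863098145)
  bed z 0.05881570712034401 ((631.5787963867188, -236.88711547851562), (722.554443359375, 374.9031066894531), 87.08407592773438)
  foot ((540.3271484375, -110.59698486328125), (108.5099105834961, 56.642189025878906), 87.23482513427734)
   y-0.160 x 0.510..0.566 gap 0.0021 at 0.515
   y-0.155 x 0.512..0.565 gap 0.0021 at 0.564
   y-0.150 x 0.512..0.565 gap 0.0021 at 0.558
   y-0.145 x 0.511..0.565 gap 0.0021 at 0.512
   y-0.140 x 0.511..0.567 gap 0.0021 at 0.566
   y-0.135 x 0.511..0.567 gap 0.0020 at 0.566
   y-0.130 x 0.513..0.567 gap 0.0021 at 0.566
   y-0.125 x 0.513..0.567 gap 0.0021 at 0.564
   y-0.120 x 0.513..0.567 gap 0.0021 at 0.566
   y-0.115 x 0.515..0.567 gap 0.0021 at 0.565
   y-0.110 x 0.515..0.568 gap 0.0020 at 0.567
   y-0.105 x 0.514..0.568 gap 0.0041 at 0.550
   y-0.100 x 0.514..0.568 gap 0.0021 at 0.551
   y-0.095 
[... 2240 characters left out ...]
y-0.070 x 0.518..0.575 gap 0.0192 at 0.547
   y-0.065 x 0.518..0.575 gap 0.0175 at 0.546
   y-0.060 x 0.519..0.573 gap 0.0160 at 0.546
   y-0.055 x 0.517..0.593 gap 0.0263 at 0.580
   z0.08 n545 [[0.504, -0.205], [0.549, -0.169], [0.58, -0.152]]
   z0.10 n188 [[0.509, -0.201], [0.545, -0.178], [0.572, -0.168]]
   z0.12 n84 [[0.532, -0.187], [0.545, -0.177], [0.552, -0.174]]
   z0.14 n89 [[0.531, -0.188], [0.544, -0.177], [0.552, -0.174]]
   z0.16 n92 [[0.531, -0.19], [0.544, -0.177], [0.552, -0.174]]
   z0.18 n263 [[0.52, -0.251], [0.55, -0.183], [0.591, -0.169]]
   z0.20 n447 [[0.527, -0.236], [0.546, -0.186], [0.589, -0.17]]
   z0.22 n141 [[0.524, -0.254], [0.539, -0.237], [0.552, -0.225]]
```

View pics/crop1.png

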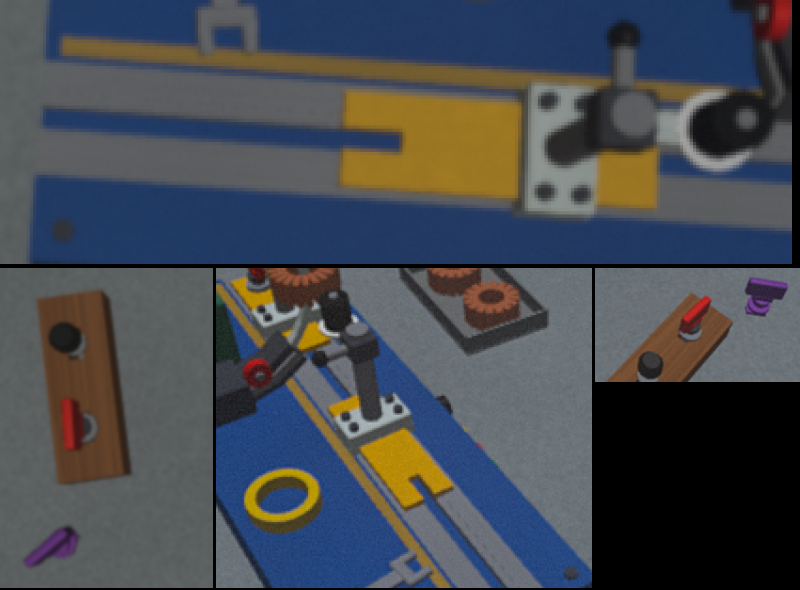

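The crop confirms it: the bolt to use is the red upright one in the rack, and the purple one lies on the table as a decoy. The fork opens to +y. Its closed end is at about y = -0.091, so the bolt's home is only about 100 mm from the post. The gripper body is 190 mm wide along the closing direction, so I expect to turn the wing with the tool tilted. I'll move above the bolt first.

Emit:
play_rows(steps=[{"az": -7.7}, {"az": -7.7}, {"az": -7.7}, {"az": -7.8}, {"dx": 20.3, "dy": 28.5, "dz": 2.8}, {"dx": 20.3, "dy": 28.5, "dz": 2.8}, {"dx": 20.3, "dy": 28.5, "dz": 2.8}, {"dx": 20.3, "dy": 28.5, "dz": 2.8}, {"dx": 20.3, "dy": 28.5, "dz": 2.8}, {"dx": 20.3, "dy": 28.5, "dz": 2.8}, {"dx": 20.3, "dy": 28.5, "dz": 2.8}, {"dx": 20.3, "dy": 28.5, "dz": 2.8}, {"dx": 20.3, "dy": 28.5, "dz": 2.8}, {}, {}])

```text
invalid input at $.steps[0]: expected keys ax, ay, az, dx, dy, dz, claw
```

Run:
```python
from m import *
s=sense(); print(np.round(s['tcp_pos'],4),np.round(s['ee_rot'],3).tolist(),np.round(s['joints'],1),s['time_s'])
c=cap('wrist'); R=np.array(s['ee_rot']); print('cam in tool',R.T@(np.array(c['xyz'])-s['tcp_pos']),np.round(R.T@np.array(c['rotation']),3).tolist(),c['fx'])
P=pts(c); h=cv2.cvtColor(c['frame'],cv2.COLOR_BGR2HSV); H,S,V=[h[...,i] for i in range(3)]
m=((H<8)|(H>172))&(S>120)&(V>60); k,l,st,ce=cv2.connectedComponentsWithStats(m.astype(np.uint8)); i=st[1:,4].argmax()+1
print(st[i]); q=P[(l==i)&(P[...,2]>.1)]; print('3d',cv2.minAreaRect((q[:,:2]*1e3).astype(np.float32)),np.median(q[:,2]),len(q))
z=np.median(q[:,2]); 
u=np.argwhere((l==i)&(P[...,2]>z-.004))[:,::-1]; t=ray(c,u,.11); print('ray',cv2.minAreaRect((t[:,:2]*1e3).astype(np.float32)))
```

```text
[0.2425 0.5755 0.2356] [[0.921, -0.388, -0.001], [-0.388, -0.921, -0.002], [0.0, 0.002, -1.0]] [ 82.   22.1   0.4  -0.  -68.4 -14.8] 0.1
cam in tool [ 7.90018743e-02 -4.28202659e-05 -1.47541507e-01] [[0.001, -0.959, -0.284], [1.0, 0.001, 0.001], [-0.001, -0.284, 0.959]] 397.9551074416606Traceback (most recent call last):
  File "<stdin>", line 5, in <module>
ValueError: attempt to get argmax of an empty sequence
```

View pics/wrist.png

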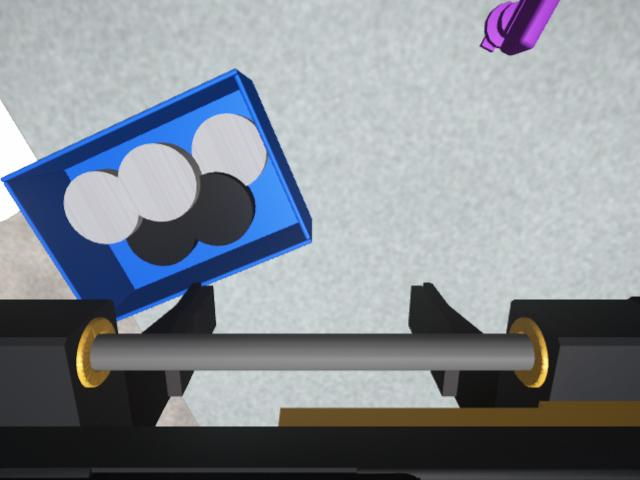

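The wrist view shows the blue bin and the purple decoy at (520,20), with the gripper wide along the closing direction. The rows were refused because every row needs all the keys, so I'm resending them.

Emit:
play_rows(steps=[{"ax": 0, "ay": 0, "az": -7.7, "dx": 0, "dy": 0, "dz": 0, "claw": 87}, {"ax": 0, "ay": 0, "az": -7.7, "dx": 0, "dy": 0, "dz": 0, "claw": 87}, {"ax": 0, "ay": 0, "az": -7.7, "dx": 0, "dy": 0, "dz": 0, "claw": 87}, {"ax": 0, "ay": 0, "az": -7.8, "dx": 0, "dy": 0, "dz": 0, "claw": 87}, {"ax": 0, "ay": 0, "az": 0, "dx": 20.3, "dy": 28.5, "dz": 2.8, "claw": 87}, {"ax": 0, "ay": 0, "az": 0, "dx": 20.3, "dy": 28.5, "dz": 2.8, "claw": 87}, {"ax": 0, "ay": 0, "az": 0, "dx": 20.3, "dy": 28.5, "dz": 2.8, "claw": 87}, {"ax": 0, "ay": 0, "az": 0, "dx": 20.3, "dy": 28.5, "dz": 2.8, "claw": 87}, {"ax": 0, "ay": 0, "az": 0, "dx": 20.3, "dy": 28.5, "dz": 2.8, "claw": 87}, {"ax": 0, "ay": 0, "az": 0, "dx": 20.3, "dy": 28.5, "dz": 2.8, "claw": 87}, {"ax": 0, "ay": 0, "az": 0, "dx": 20.3, "dy": 28.5, "dz": 2.8, "claw": 87}, {"ax": 0, "ay": 0, "az": 0, "dx": 20.3, "dy": 28.5, "dz": 2.8, "claw": 87}, {"ax": 0, "ay": 0, "az": 0, "dx": 20.3, "dy": 28.5, "dz": 2.8, "claw": 87}, {"ax": 0, "ay": 0, "az": 0, "dx": 0, "dy": 0, "dz": 0, "claw": 87}, {"ax": 0, "ay": 0, "az": 0, "dx": 0, "dy": 0, "dz": 0, "claw": 87}])

```text
time_s: 1.65
tcp_pos: [0.4597, 0.3469, 0.211]
ee_rot: [[0.99, 0.138, -0.001], [0.138, -0.99, -0.0], [-0.001, 0.0, -1.0]]
wrist_force: [0.7, -0.2, 0.2]
gripper_width: 1.0
gripper_force: 0.0
```

```bash
cat > w.py <<'E'
from m import *
s=sense(); print(np.round(s['tcp_pos'],4),np.round(s['ee_rot'],3).tolist(),np.round(s['joints'],1),s['time_s'])
c=cap('wrist')
P=pts(c); h=cv2.cvtColor(c['frame'],cv2.COLOR_BGR2HSV); H,S,V=[h[...,i] for i in range(3)]
m=((H<8)|(H>172))&(S>120)&(V>60); k,l,st,ce=cv2.connectedComponentsWithStats(m.astype(np.uint8)); i=st[1:,4].argmax()+1
print(st[i]); q=P[(l==i)&(P[...,2]>.09)]; z=np.percentile(q[:,2],90); q=q[q[:,2]>z-.004]
print('3d',cv2.minAreaRect((q[:,:2]*1e3).astype(np.float32)),z,len(q))
u=np.argwhere((l==i)&(P[...,2]>z-.004))[:,::-1]; t=ray(c,u,.11); print('ray',cv2.minAreaRect((t[:,:2]*1e3).astype(np.float32)))
E
python3 w.py
```

```text
[0.4597 0.3469 0.211 ] [[0.99, 0.138, -0.001], [0.138, -0.99, -0.0], [-0.001, 0.0, -1.0]] [ 53.1  18.4  -8.8  -0.  -62.8  44.8] 1.65
[ 303  201   19   88 1583]
3d ((484.5872497558594, 349.50396728515625), (108.04027557373047, 11.749670028686523), 7.538565158843994) 0.11005728474614125 1415
ray ((459.24481201171875, 346.12469482421875), (55.04360580444336, 11.587699890136719), 7.647555351257324)
```

Emit:
play_rows(steps=[{"ax": 0, "ay": 0, "az": 0.3, "dx": -0.6, "dy": 0.7, "dz": 25, "claw": 60}, {"ax": 0, "ay": 0, "az": 0, "dx": 0, "dy": 0, "dz": 25, "claw": 60}, {"ax": 0, "ay": 0, "az": 0, "dx": 0, "dy": 0, "dz": 25, "claw": 60}, {"ax": 0, "ay": 0, "az": 0, "dx": 0, "dy": 0, "dz": 20, "claw": 60}, {"ax": 0, "ay": 0, "az": 0, "dx": 0, "dy": 0, "dz": 15, "claw": 60}, {"ax": 0, "ay": 0, "az": 0, "dx": 0, "dy": 0, "dz": 10, "claw": 60}, {"ax": 0, "ay": 0, "az": 0, "dx": 0, "dy": 0, "dz": 0, "claw": 30}, {"ax": 0, "ay": 0, "az": 0, "dx": 0, "dy": 0, "dz": 0, "claw": 15}, {"ax": 0, "ay": 0, "az": 0, "dx": 0, "dy": 0, "dz": 0, "claw": 5}, {"ax": 0, "ay": 0, "az": 0, "dx": 0, "dy": 0, "dz": 0, "claw": 5}, {"ax": 0, "ay": 0, "az": 0, "dx": 0, "dy": 0, "dz": 0, "claw": 5}, {"ax": 0, "ay": 0, "az": 0, "dx": 0, "dy": 0, "dz": 0, "claw": 5}])

```text
time_s: 2.9
tcp_pos: [0.4591, 0.3469, 0.0918]
ee_rot: [[0.991, 0.135, 0.0], [0.135, -0.991, 0.001], [0.001, -0.001, -1.0]]
wrist_force: [0.3, 0.6, -0.6]
gripper_width: 0.225
gripper_force: 0.0
```

Emit:
play_rows(steps=[{"ax": 0, "ay": 0, "az": 0, "dx": 0, "dy": 0, "dz": 0, "claw": 5}, {"ax": 0, "ay": 0, "az": 0, "dx": 0, "dy": 0, "dz": 0, "claw": 5}, {"ax": 0, "ay": 0, "az": 0, "dx": 0, "dy": 0, "dz": 0, "claw": 5}, {"ax": 0, "ay": 0, "az": 0, "dx": 0, "dy": 0, "dz": 0, "claw": 5}, {"ax": 0, "ay": 0, "az": 0, "dx": 0, "dy": 0, "dz": -5, "claw": 5}, {"ax": 0, "ay": 0, "az": 0, "dx": 0, "dy": 0, "dz": -5, "claw": 5}])

```text
time_s: 3.5
tcp_pos: [0.4586, 0.3464, 0.101]
ee_rot: [[0.991, 0.135, -0.001], [0.135, -0.991, -0.001], [-0.001, 0.001, -1.0]]
wrist_force: [0.4, 0.1, -2.4]
gripper_width: 0.135
gripper_force: 30.0
```

Gripped at 30 N with an 11.8 mm opening. I'll lift, carry and turn it.

Emit:
play_rows(steps=[{"ax": 0, "ay": 0, "az": 0, "dx": 0, "dy": 0, "dz": -20, "claw": 5}, {"ax": 0, "ay": 0, "az": 0, "dx": 0, "dy": 0, "dz": -30, "claw": 5}, {"ax": 0, "ay": 0, "az": 0, "dx": 0, "dy": 0, "dz": -30, "claw": 5}, {"ax": 0, "ay": 0, "az": 0, "dx": 0, "dy": 0, "dz": -30, "claw": 5}, {"ax": 0, "ay": 0, "az": 0, "dx": 0, "dy": 0, "dz": -20, "claw": 5}, {"ax": 0, "ay": 0, "az": 0, "dx": 4, "dy": 25.6, "dz": 0, "claw": 5}, {"ax": 0, "ay": 0, "az": 0, "dx": 4, "dy": 30, "dz": 0, "claw": 5}, {"ax": 0, "ay": 0, "az": 0, "dx": 4, "dy": 30, "dz": 0, "claw": 5}, {"ax": 0, "ay": 0, "az": 0, "dx": 4, "dy": 30, "dz": 0, "claw": 5}, {"ax": 0, "ay": 0, "az": 0, "dx": 4, "dy": 30, "dz": 0, "claw": 5}, {"ax": 0, "ay": 0, "az": 0, "dx": 4, "dy": 30, "dz": 0, "claw": 5}, {"ax": 0, "ay": 0, "az": 0, "dx": 4, "dy": 30, "dz": 0, "claw": 5}, {"ax": 0, "ay": 0, "az": 0, "dx": 4, "dy": 30, "dz": 0, "claw": 5}, {"ax": 0, "ay": 0, "az": 0, "dx": 4, "dy": 30, "dz": 0, "claw": 5}, {"ax": 0, "ay": 0, "az": 0, "dx": 4, "dy": 30, "dz": 0, "claw": 5}, {"ax": 0, "ay": 0, "az": 0, "dx": 0, "dy": 30, "dz": 0, "claw": 5}, {"ax": 0, "ay": 0, "az": 0, "dx": 0, "dy": 20, "dz": 0, "claw": 5}, {"ax": 0, "ay": 0, "az": 0, "dx": 0, "dy": 10, "dz": 0, "claw": 5}])

```text
time_s: 5.3
tcp_pos: [0.5463, -0.0017, 0.2312]
ee_rot: [[0.991, 0.133, -0.001], [0.133, -0.991, 0.0], [-0.001, -0.0, -1.0]]
wrist_force: [-0.4, 0.1, -2.2]
gripper_width: 0.133
gripper_force: 30.0
```

Emit:
play_rows(steps=[{"ax": 0, "ay": 0, "az": 7, "dx": 0, "dy": 0, "dz": 0, "claw": 5}, {"ax": 0, "ay": 0, "az": 8, "dx": 0, "dy": 0, "dz": 0, "claw": 5}, {"ax": 0, "ay": 0, "az": 8, "dx": 0, "dy": 0, "dz": 0, "claw": 5}, {"ax": 0, "ay": 0, "az": 8, "dx": 0, "dy": 0, "dz": 0, "claw": 5}, {"ax": 0, "ay": 0, "az": 8, "dx": 0, "dy": 0, "dz": 0, "claw": 5}, {"ax": 0, "ay": 0, "az": 8, "dx": 0, "dy": 0, "dz": 0, "claw": 5}, {"ax": 0, "ay": 0, "az": 8, "dx": 0, "dy": 0, "dz": 0, "claw": 5}, {"ax": 0, "ay": 0, "az": 8, "dx": 0, "dy": 0, "dz": 0, "claw": 5}, {"ax": 0, "ay": 0, "az": 8, "dx": 0, "dy": 0, "dz": 0, "claw": 5}, {"ax": 0, "ay": 0, "az": 8, "dx": 0, "dy": 0, "dz": 0, "claw": 5}, {"ax": 0, "ay": 0, "az": 8, "dx": 0, "dy": 0, "dz": 0, "claw": 5}, {"ax": 0, "ay": 0, "az": 8, "dx": 0, "dy": 0, "dz": 0, "claw": 5}, {"ax": 0, "ay": 0, "az": 5.6, "dx": 0, "dy": 0, "dz": 0, "claw": 5}, {"ax": 0, "ay": 0, "az": 0, "dx": 0, "dy": 0, "dz": 0, "claw": 5}, {"ax": 0, "ay": 0, "az": 0, "dx": 0, "dy": 0, "dz": 0, "claw": 5}])

```text
time_s: 6.8
tcp_pos: [0.5465, 0.0002, 0.2313]
ee_rot: [[-0.047, -0.999, -0.0], [-0.999, 0.047, 0.0], [-0.0, 0.0, -1.0]]
wrist_force: [0.2, -0.3, -2.4]
gripper_width: 0.137
gripper_force: 30.0
```

Run:
```python
from m import *
s=sense(); print(np.round(s['joints'],1))
c=cap('wrist'); P=pts(c); print(c['xyz'])
h=cv2.cvtColor(c['frame'],cv2.COLOR_BGR2HSV); H,S,V=[h[...,i] for i in range(3)]
blue=(H>95)&(H<130)&(S>90)&(P[...,2]<.15)&(P[...,2]>.02); yel=(H>20)&(H<35)&(S>120)&(V>60)
v,u=np.mgrid[0:480,0:640]
t=ray(c,np.c_[u.ravel(),v.ravel()],.06).reshape(480,640,3); t8=ray(c,np.c_[u.ravel(),v.ravel()],.068).reshape(480,640,3)
for yy in np.arange(-.15,.06,.01):
    b=blue&(abs(t[...,1]-yy)<.0012)&(t[...,0]>.525)&(t[...,0]<.565); a=yel&(abs(t8[...,1]-yy)<.0012)&(abs(t8[...,0]-.543)<.045)
    f=lambda x: (np.round([x.min(),x.max(),x.mean()],4),len(x)) if len(x) else None
    xs=np.sort(t8[a][:,0]); g=None
    if len(xs)>5: d=np.diff(xs);k=d.argmax();g=np.round([xs[0],xs[k],xs[k+1],xs[-1]],4)
    print('%.2f'%yy,'slot',f(t[b][:,0]),'foot',g)
a=yel&(t8[...,1]<-.03)&(t8[...,1]>-.15)&(abs(t8[...,0]-.541)<.003)
if a.any(): print('fork end y',np.sort(t8[a][:,1])[-5:])
a=yel&(t8[...,1]<-.03)&(t8[...,1]>-.15)&(abs(t8[...,0]-.56)<.003)
if a.any(): print('foot front y',np.sort(t8[a][:,1])[-5:])
```

```text
[ 17.   14.6 -11.1  -0.  -64.2 -19.7]
[ 0.54366979 -0.07813542  0.37888708]
-0.15 slot None foot [0.5101 0.5696 0.5793 0.5878]
-0.14 slot None foot [0.5103 0.5696 0.5794 0.588 ]
-0.13 slot None foot [0.5112 0.5704 0.5802 0.5876]
-0.12 slot None foot [0.5113 0.5712 0.5804 0.5878]
-0.11 slot None foot [0.5122 0.5712 0.5813 0.588 ]
-0.10 slot None foot [0.5124 0.5719 0.5813 0.588 ]
-0.09 slot (array([0.536 , 0.549 , 0.5421]), 61) foot [0.5133 0.5355 0.5495 0.5875]
-0.08 slot (array([0.5364, 0.5495, 0.543 ]), 60) foot [0.5134 0.5359 0.5501 0.5877]
-0.07 slot (array([0.5376, 0.5501, 0.5439]), 52) foot [0.5144 0.5363 0.5506 0.5878]
-0.06 slot (array([0.538 , 0.5498, 0.5442]), 52) foot [0.5146 0.5367 0.5511 0.5879]
-0.05 slot (array([0.5384, 0.5511, 0.5449]), 53) foot [0.584  0.5842 0.5848 0.5879]
-0.04 slot (array([0.5388, 0.5516, 0.5452]), 51) foot [0.5849 0.585  0.5856 0.588 ]
-0.03 slot (array([0.5392, 0.5521, 0.5457]), 51) foot [0.5848 0.585  0.5857 0.5874]
-0.02 slot (array([0.5396, 0.5526, 0.5461]), 51) foot [0.5857 0.5858 0.5865 0.5874]
-0.01 slot (array([0.54  , 0.5531, 0.5464]), 50) foot None
0.00 slot (array([0.5404, 0.5537, 0.547 ]), 51) foot [0.5865 0.5867 0.5874 0.5875]
0.01 slot (array([0.5408, 0.5542, 0.5479]), 47) foot None
0.02 slot None foot None
0.03 slot None foot None
0.04 slot None foot None
0.05 slot None foot None
fork end y [-0.09365809 -0.09362406 -0.09359003 -0.093556   -0.09352197]
foot front y [-0.05754737 -0.05690633 -0.05687104 -0.05683576 -0.05680047]
```

View pics/wrist.png

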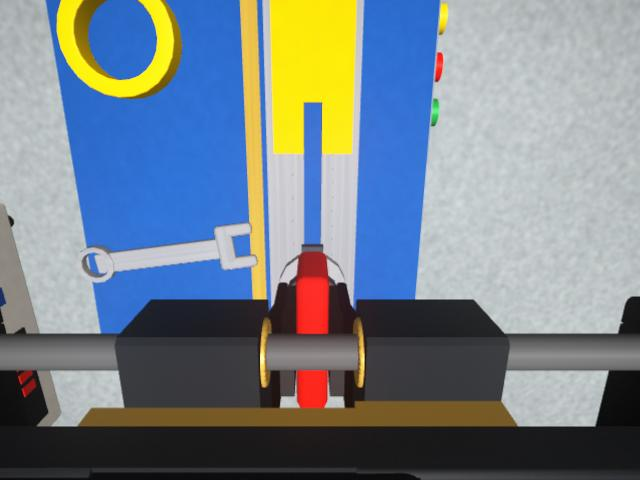

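The wrist view is clear: the fork's closed end is at (313,103), its mouth at row 153, the slot runs along column ~313, and the held red wing is at (313,300). I'll check the wing against the slot before lowering.

Run:
```python
from m import *
c=dict(np.load('wrist.npz')); s=sense(); print(c['cx'],c['cy'],s['tcp_pos'])
h=cv2.cvtColor(c['frame'],cv2.COLOR_BGR2HSV); H,S,V=[h[...,i] for i in range(3)]
m=((H<8)|(H>172))&(S>120)&(V>60)
P=pts(c)
for r in range(255,335,10):
    u=np.flatnonzero(m[r,280:350])+280
    z=np.median(P[r,u,2]); t=ray(c,[[u.min()-.5,r],[u.max()+.5,r]],z); print(r,u.min(),u.max(),round(z,4),np.round(t[:,:2],4).tolist(),np.round(t[:,0].mean(),4))
# head grey bit near (312,247)
print([np.round(P[r,312],4).tolist() for r in range(238,256,4)])
```

```text
311.79237422207217 240.83955797477617 [5.46488958e-01 1.38038661e-04 2.31344281e-01]
255 300 324 0.2238 [[0.5511, -0.0264], [0.5408, -0.026]] 0.5459
265 298 326 0.2353 [[0.5515, -0.0263], [0.5404, -0.0258]] 0.546
275 297 327 0.2457 [[0.5515, -0.0263], [0.5404, -0.0258]] 0.546
285 296 329 0.2487 [[0.5519, -0.0237], [0.5399, -0.0231]] 0.5459
295 296 329 0.2487 [[0.5521, -0.0199], [0.5401, -0.0193]] 0.5461
305 296 329 0.2487 [[0.5524, -0.016], [0.5402, -0.0154]] 0.5463
315 296 329 0.249 [[0.5526, -0.0122], [0.5403, -0.0116]] 0.5464
325 296 328 0.2489 [[0.5528, -0.0081], [0.5408, -0.0076]] 0.5468
[[0.5481, 0.0225, 0.0294], [0.5482, 0.0263, 0.0295], [0.5465, -0.0138, 0.1711], [0.5466, -0.0114, 0.171], [0.5459, -0.0262, 0.2225]]
```

Wing and slot centre lines agree to within 0.2 mm, so I'll lower it with care.

Emit:
play_rows(steps=[{"ax": 0, "ay": 0, "az": 0.2, "dx": 0, "dy": 0, "dz": 15, "claw": 5}, {"ax": 0, "ay": 0, "az": 0, "dx": 0, "dy": 0, "dz": 25, "claw": 5}, {"ax": 0, "ay": 0, "az": 0, "dx": 0, "dy": 0, "dz": 25, "claw": 5}, {"ax": 0, "ay": 0, "az": 0, "dx": 0, "dy": 0, "dz": 15, "claw": 5}, {"ax": 0, "ay": 0, "az": 0, "dx": 0, "dy": 0, "dz": 10, "claw": 5}, {"ax": 0, "ay": 0, "az": 0, "dx": 0, "dy": 0, "dz": 4, "claw": 5}, {"ax": 0, "ay": 0, "az": 0, "dx": 0, "dy": 0, "dz": 4, "claw": 5}, {"ax": 0, "ay": 0, "az": 0, "dx": 0, "dy": 0, "dz": 4, "claw": 5}, {"ax": 0, "ay": 0, "az": 0, "dx": 0, "dy": 0, "dz": 0, "claw": 5}, {"ax": 0, "ay": 0, "az": 0, "dx": 0, "dy": 0, "dz": 0, "claw": 5}])

```text
time_s: 7.85
tcp_pos: [0.5468, -0.0001, 0.1298]
ee_rot: [[-0.053, -0.999, 0.001], [-0.999, 0.053, 0.0], [-0.0, -0.001, -1.0]]
wrist_force: [-0.1, 0.2, -2.6]
gripper_width: 0.132
gripper_force: 30.0
```

Emit:
play_rows(steps=[{"ax": 0, "ay": 0, "az": 0, "dx": 0, "dy": 0, "dz": 3, "claw": 5}, {"ax": 0, "ay": 0, "az": 0, "dx": 0, "dy": 0, "dz": 3, "claw": 5}, {"ax": 0, "ay": 0, "az": 0, "dx": 0, "dy": 0, "dz": 3, "claw": 5}, {"ax": 0, "ay": 0, "az": 0, "dx": 0, "dy": 0, "dz": 3, "claw": 5}, {"ax": 0, "ay": 0, "az": 0, "dx": 0, "dy": 0, "dz": 3, "claw": 5}, {"ax": 0, "ay": 0, "az": 0, "dx": 0, "dy": 0, "dz": 3, "claw": 5}, {"ax": 0, "ay": 0, "az": 0, "dx": 0, "dy": 0, "dz": 2, "claw": 5}, {"ax": 0, "ay": 0, "az": 0, "dx": 0, "dy": 0, "dz": 0, "claw": 5}, {"ax": 0, "ay": 0, "az": 0, "dx": 0, "dy": 0, "dz": 0, "claw": 5}])

```text
time_s: 8.75
tcp_pos: [0.5466, -0.0002, 0.1094]
ee_rot: [[-0.053, -0.999, 0.0], [-0.999, 0.053, -0.0], [0.0, -0.0, -1.0]]
wrist_force: [0.4, 0.1, -2.7]
gripper_width: 0.137
gripper_force: 30.0
```

Emit:
play_rows(steps=[{"ax": 0, "ay": 0, "az": 0, "dx": 0, "dy": 0, "dz": 1, "claw": 5}, {"ax": 0, "ay": 0, "az": 0, "dx": 0, "dy": 0, "dz": 1, "claw": 5}, {"ax": 0, "ay": 0, "az": 0, "dx": 0, "dy": 0, "dz": 0, "claw": 5}, {"ax": 0, "ay": 0, "az": 0, "dx": 0, "dy": 0, "dz": 0, "claw": 5}])

```text
time_s: 9.15
tcp_pos: [0.5466, -0.0002, 0.1074]
ee_rot: [[-0.053, -0.999, 0.0], [-0.999, 0.053, -0.0], [0.0, -0.0, -1.0]]
wrist_force: [-0.5, 0.2, -0.7]
gripper_width: 0.134
gripper_force: 30.0
```

Collar touch felt at TCP z = 0.1074. I'll raise 10 mm and slide toward the fork.

Emit:
play_rows(steps=[{"ax": 0, "ay": 0, "az": 0, "dx": 0, "dy": 0, "dz": -5, "claw": 5}, {"ax": 0, "ay": 0, "az": 0, "dx": 0, "dy": 0, "dz": -5, "claw": 5}, {"ax": 0, "ay": 0, "az": 0, "dx": 5, "dy": 0, "dz": 0, "claw": 5}, {"ax": 0, "ay": 0, "az": 0, "dx": 10, "dy": 0, "dz": 0, "claw": 5}, {"ax": 0, "ay": 0, "az": 0, "dx": 10, "dy": 0, "dz": 0, "claw": 5}, {"ax": 0, "ay": 0, "az": 0, "dx": 10, "dy": 0, "dz": 0, "claw": 5}, {"ax": 0, "ay": 0, "az": 0, "dx": 7, "dy": 0, "dz": 0, "claw": 5}, {"ax": 0, "ay": 0, "az": 0, "dx": 5, "dy": 0, "dz": 0, "claw": 5}, {"ax": 0, "ay": 0, "az": 0, "dx": 5, "dy": 0, "dz": 0, "claw": 5}, {"ax": 0, "ay": 0, "az": 0, "dx": 5, "dy": 0, "dz": 0, "claw": 5}, {"ax": 0, "ay": 0, "az": 0, "dx": 5, "dy": 0, "dz": 0, "claw": 5}, {"ax": 0, "ay": 0, "az": 0, "dx": 4, "dy": 0, "dz": 0, "claw": 5}, {"ax": 0, "ay": 0, "az": 0, "dx": 4, "dy": 0, "dz": 0, "claw": 5}, {"ax": 0, "ay": 0, "az": 0, "dx": 4, "dy": 0, "dz": 0, "claw": 5}, {"ax": 0, "ay": 0, "az": 0, "dx": 0, "dy": 0, "dz": 0, "claw": 5}, {"ax": 0, "ay": 0, "az": 0, "dx": 0, "dy": 0, "dz": 0, "claw": 5}])

```text
time_s: 10.75
tcp_pos: [0.5426, -0.0741, 0.1173]
ee_rot: [[-0.053, -0.999, -0.0], [-0.999, 0.053, 0.0], [-0.0, 0.0, -1.0]]
wrist_force: [-0.6, 1.1, -2.0]
gripper_width: 0.134
gripper_force: 30.0
```

Emit:
play_rows(steps=[{"ax": 0, "ay": 0, "az": 0, "dx": 2, "dy": 0, "dz": 0, "claw": 5}, {"ax": 0, "ay": 0, "az": 0, "dx": 2, "dy": 0, "dz": 0, "claw": 5}, {"ax": 0, "ay": 0, "az": 0, "dx": 2, "dy": 0, "dz": 0, "claw": 5}, {"ax": 0, "ay": 0, "az": 0, "dx": 2, "dy": 0, "dz": 0, "claw": 5}, {"ax": 0, "ay": 0, "az": 0, "dx": 2, "dy": 0, "dz": 0, "claw": 5}, {"ax": 0, "ay": 0, "az": 0, "dx": 2, "dy": 0, "dz": 0, "claw": 5}, {"ax": 0, "ay": 0, "az": 0, "dx": 0, "dy": 0, "dz": 0, "claw": 5}, {"ax": 0, "ay": 0, "az": 0, "dx": 0, "dy": 0, "dz": 0, "claw": 5}])

```text
time_s: 11.55
tcp_pos: [0.542, -0.0861, 0.1173]
ee_rot: [[-0.053, -0.999, 0.0], [-0.999, 0.053, 0.0], [-0.0, -0.0, -1.0]]
wrist_force: [0.7, 0.8, -1.9]
gripper_width: 0.133
gripper_force: 30.0
```

Emit:
play_rows(steps=[{"ax": 0, "ay": 0, "az": 0, "dx": 1, "dy": 0, "dz": 0, "claw": 5}, {"ax": 0, "ay": 0, "az": 0, "dx": 1, "dy": 0, "dz": 0, "claw": 5}, {"ax": 0, "ay": 0, "az": 0, "dx": 0, "dy": 0, "dz": 0, "claw": 5}, {"ax": 0, "ay": 0, "az": 0, "dx": 0, "dy": 0, "dz": 0, "claw": 5}])

```text
time_s: 11.95
tcp_pos: [0.5419, -0.0881, 0.1174]
ee_rot: [[-0.053, -0.999, -0.0], [-0.999, 0.053, -0.0], [0.0, 0.0, -1.0]]
wrist_force: [-0.0, -0.4, -1.1]
gripper_width: 0.134
gripper_force: 30.0
```

Emit:
play_rows(steps=[{"ax": 0, "ay": 0, "az": 0, "dx": 0.7, "dy": 0, "dz": 0, "claw": 5}, {"ax": 0, "ay": 0, "az": 0, "dx": 0, "dy": 0, "dz": 0, "claw": 5}, {"ax": 0, "ay": 0, "az": 0, "dx": 0, "dy": 0, "dz": 0, "claw": 5}])

```text
time_s: 12.25
tcp_pos: [0.5419, -0.0888, 0.1174]
ee_rot: [[-0.053, -0.999, 0.0], [-0.999, 0.053, 0.0], [-0.0, -0.0, -1.0]]
wrist_force: [0.6, -0.7, -2.1]
gripper_width: 0.134
gripper_force: 30.0
```

Emit:
play_rows(steps=[{"ax": 0, "ay": 0, "az": 0, "dx": 0.7, "dy": 0, "dz": 0, "claw": 5}, {"ax": 0, "ay": 0, "az": 0, "dx": 0, "dy": 0, "dz": 0, "claw": 5}, {"ax": 0, "ay": 0, "az": 0, "dx": 0, "dy": 0, "dz": 0, "claw": 5}])

```text
time_s: 12.55
tcp_pos: [0.5418, -0.0895, 0.1174]
ee_rot: [[-0.053, -0.999, -0.0], [-0.999, 0.053, 0.0], [-0.0, 0.0, -1.0]]
wrist_force: [-0.4, -0.3, -2.3]
gripper_width: 0.137
gripper_force: 30.0
```

Emit:
play_rows(steps=[{"ax": 0, "ay": 0, "az": 0, "dx": 0.5, "dy": 0, "dz": 0, "claw": 5}, {"ax": 0, "ay": 0, "az": 0, "dx": 0, "dy": 0, "dz": 0, "claw": 5}, {"ax": 0, "ay": 0, "az": 0, "dx": 0, "dy": 0, "dz": 0, "claw": 5}])

```text
time_s: 12.85
tcp_pos: [0.5418, -0.0897, 0.1174]
ee_rot: [[-0.053, -0.999, 0.0], [-0.999, 0.053, 0.0], [-0.0, -0.0, -1.0]]
wrist_force: [-0.1, 1.2, -2.0]
gripper_width: 0.135
gripper_force: 30.0
```

Emit:
play_rows(steps=[{"ax": 0, "ay": 0, "az": 0, "dx": 0.5, "dy": 0, "dz": 0, "claw": 5}, {"ax": 0, "ay": 0, "az": 0, "dx": 0, "dy": 0, "dz": 0, "claw": 5}, {"ax": 0, "ay": 0, "az": 0, "dx": 0, "dy": 0, "dz": 0, "claw": 5}])

```text
time_s: 13.15
tcp_pos: [0.5418, -0.09, 0.1173]
ee_rot: [[-0.053, -0.999, 0.0], [-0.999, 0.053, 0.001], [-0.001, -0.0, -1.0]]
wrist_force: [-0.1, 4.6, -1.2]
gripper_width: 0.133
gripper_force: 30.0
```

Emit:
play_rows(steps=[{"ax": 0, "ay": 0, "az": 0, "dx": 0.5, "dy": 0, "dz": 0, "claw": 5}, {"ax": 0, "ay": 0, "az": 0, "dx": 0, "dy": 0, "dz": 0, "claw": 5}, {"ax": 0, "ay": 0, "az": 0, "dx": 0, "dy": 0, "dz": 0, "claw": 5}])

```text
time_s: 13.45
tcp_pos: [0.5418, -0.0902, 0.1173]
ee_rot: [[-0.053, -0.999, 0.0], [-0.999, 0.053, 0.001], [-0.001, -0.0, -1.0]]
wrist_force: [-0.7, 6.1, -0.8]
gripper_width: 0.133
gripper_force: 30.0
```

Firm contact of 6 N at y = -0.0902, where the camera predicted it, so the bolt is home. For the quarter turn the body (±95 mm) would strike the post 98 mm away, so the wing has to be regripped with the tool leaning. I'll fit the arm's kinematics to check that this can be reached.

```bash
cat > kin.py <<'E'
from m import *
from scipy.optimize import least_squares
from scipy.spatial.transform import Rotation as Ro
# samples: joints(deg), tcp
D=[([81.967,22.042,.453,0,-68.411,-14.817],[.243,.576,.237]),([53.1,18.4,-8.8,0,-62.8,44.8],[.4597,.3469,.211]),([17.0,14.6,-11.1,0,-64.2,-19.7],[.5465,.0002,.2313])]
E
python3 - <<'E'
from kin import *
s=sense(); print(np.round(s['joints'],3).tolist(),s['tcp_pos'])
D.append((s['joints'],s['tcp_pos']))
A=[]
for q,t in D:
    q=np.radians(q); r=np.sqrt(t[0]**2+t[1]**2-.16**2); p=q[1]-q[2]; A.append((r,t[2],q[1],p, np.degrees(q[0]-np.arctan2(t[1],t[0]))))
A=np.array(A); print(np.round(A,3))
f=lambda x: np.r_[x[0]+x[1]*np.sin(A[:,2])+x[2]*np.cos(A[:,3])-A[:,0], x[3]+x[1]*np.cos(A[:,2])-x[2]*np.sin(A[:,3])-A[:,1]]
o=least_squares(f,[0,.4,.4,.0]); print(o.x,o.fun)
f2=lambda x: np.r_[x[0]+x[1]*np.sin(A[:,2])+x[2]*np.cos(A[:,3])+x[4]*np.sin(A[:,3])-A[:,0], x[3]+x[1]*np.cos(A[:,2])-x[2]*np.sin(A[:,3])+x[4]*np.cos(A[:,3])-A[:,1]]
o=least_squares(f2,[0,.4,.4,.0,0]); print(o.x,o.fun)
E
```

```text
[7.428, 21.484, -19.435, -0.082, -49.05, -10.43] [ 0.54183107 -0.09018994  0.11734049]
[[ 0.604  0.237  0.385  0.377 14.841]
 [ 0.553  0.211  0.321  0.475 16.061]
 [ 0.523  0.231  0.255  0.449 16.979]
 [ 0.525  0.117  0.375  0.714 16.879]]
[-2.49830434e-04  5.62848521e-01  4.22811351e-01 -1.29606663e-01] [-2.09127687e-04  2.37860500e-04  5.90041044e-05 -8.77361253e-05
 -4.69063683e-04  2.00604624e-04  4.11028878e-04 -1.42569662e-04]
[-2.29350458e-04  5.62898145e-01  4.22813286e-01 -1.29582803e-01
 -8.02709859e-05] [-1.97761084e-04  2.39033119e-04  5.89256198e-05 -1.00196863e-04
 -4.74558218e-04  1.99273166e-04  4.09741334e-04 -1.34456124e-04]
```

Run:
```python
from kin import *
c=dict(np.load('scene.npz')); P=pts(c)
for u,v in [(447,122),(440,122),(470,90),(470,85),(455,180),(430,85)]: print((u,v),np.round(P[v,u],3))
l2,l3=.563,.423
def ik(t,lean,L,h,az):  # lean deg of handle toward azimuth az (deg, world) from vertical
    t=np.array(t); th=np.radians(lean); a=np.radians(az)
    up=np.array([np.sin(th)*np.cos(a),np.sin(th)*np.sin(a),np.cos(th)]); w=t+L*up; d=-up
    r=np.hypot(w[0],w[1]); R=np.sqrt(r*r-.16**2); q1=np.arctan2(w[1],w[0])+np.arcsin(.16/r)
    z=w[2]-h; D=np.hypot(R,z); 
    c=(D*D-l2*l2-l3*l3)/(2*l2*l3)
    if abs(c)>1: return None
    e=np.arccos(c); q2=np.arctan2(R,z)-np.arctan2(l3*np.sin(e),l2+l3*c); p=q2+e-np.pi/2
    Rm=Ro.from_euler('z',q1).as_matrix()@Ro.from_euler('y',p).as_matrix(); f=Rm.T@d
    return np.round(np.degrees([q1,q2,q2-p,np.arctan2(f[1],-f[2]),-np.arccos(f[0])]),1)
for L in (.25,.3,.35,.4):
    h=L-.13
    print(L,'check',ik([.5418,-.0902,.1173],0,L,h,0))
    for lean in (40,45,50):
        for az in (90,135,177): print('  ',lean,az,ik([.542-.015*np.sin(np.radians(az-90)),-.09+.015*np.cos(np.radians(az-90)),.117],lean,L,h,az))
```

```text
(447, 122) [0.093 0.019 0.185]
(440, 122) [0.094 0.001 0.176]
(470, 90) [0.034 0.014 0.238]
(470, 85) [0.02  0.002 0.239]
(455, 180) [0.051 0.048 0.023]
(430, 85) [-0.242 -0.318  0.002]
0.25 check [  7.5  21.4 -19.5   0.  -49.1]
   40 90 [ 25.9  25.9 -22.8 -38.9 -67. ]
   40 135 [ 27.1  15.9 -40.6 -67.2 -41.6]
   40 177 [  12.8   12.3  -46.4 -126.8  -12.6]
   45 90 [ 27.5  27.3 -23.1 -41.8 -70.3]
   45 135 [ 29.4  16.8 -42.9 -74.2 -45.1]
   45 177 [  13.6   12.9  -49.5 -143.6  -19.9]
   50 90 [ 28.9  28.9 -23.4 -44.4 -73.6]
   50 135 [ 31.6  18.1 -45.  -79.9 -49.2]
   50 177 [  14.4   14.2  -52.4 -151.2  -28.3]
0.3 check [  7.5  21.4 -19.5   0.  -49.1]
   40 90 [ 29.   27.3 -22.5 -37.5 -67.4]
   40 135 [ 31.8  15.7 -44.  -67.4 -42.7]
   40 177 [  14.4   11.2  -51.4 -134.8  -15.8]
   45 90 [ 30.8  29.2 -22.7 -40.1 -70.6]
   45 135 [ 34.9  17.1 -46.5 -73.8 -46.5]
   45 177 [  15.6   12.4  -55.1 -147.1  -24.5]
   50 90 [ 32.4  31.2 -22.8 -42.3 -73.9]
   50 135 [ 37.7  19.1 -48.9 -78.8 -50.8]
   50 177 [  16.8   14.5  -58.8 -152.8  -34.7]
0.35 check [  7.5  21.4 -19.5   0.  -49.1]
   40 90 [ 32.   28.9 -21.9 -36.1 -67.8]
   40 135 [ 36.9  15.8 -47.2 -67.2 -43.7]
   40 177 [  16.5   10.4  -56.4 -139.9  -19.4]
   45 90 [ 34.   31.1 -21.8 -38.3 -71. ]
   45 135 [ 40.7  17.8 -49.9 -72.8 -47.6]
   45 177 [  18.2   12.4  -61.  -149.2  -30. ]
   50 90 [ 35.8  33.5 -21.6 -40.2 -74.2]
   50 135 [ 44.3  20.7 -52.5 -76.9 -51.8]
   50 177 [  20.2   16.2  -65.6 -153.5  -42.5]
0.4 check [  7.5  21.4 -19.5   0.  -49.1]
   40 90 [ 34.8  30.5 -21.  -34.6 -68.1]
   40 135 [ 42.4  16.2 -50.1 -66.3 -44.5]
   40 177 [  19.1    9.9  -61.7 -143.1  -23.8]
   45 90 [ 37.   33.2 -20.6 -36.6 -71.4]
   45 135 [ 47.   19.  -53.  -71.1 -48.3]
   45 177 [  21.8   13.5  -67.3 -150.3  -36.8]
   50 90 [ 38.9  36.  -20.1 -38.2 -74.6]
   50 135 [ 51.3  22.9 -55.5 -74.5 -52.2]
   50 177 [  25.1   20.9  -73.4 -153.5  -53.8]
```

Reachable by the fit: lean 45°, starting toward +y and ending toward the robot, with the gripper body passing beside the post. I'll set the collar on the foot, release, rise and tilt.

Emit:
play_rows(steps=[{"ax": 0, "ay": 0, "az": 0, "dx": 0, "dy": 0, "dz": 1, "claw": 5}, {"ax": 0, "ay": 0, "az": 0, "dx": 0, "dy": 0, "dz": 1, "claw": 5}, {"ax": 0, "ay": 0, "az": 0, "dx": 0, "dy": 0, "dz": 0, "claw": 5}, {"ax": 0, "ay": 0, "az": 0, "dx": 0, "dy": 0, "dz": 0, "claw": 5}])

```text
time_s: 13.85
tcp_pos: [0.5425, -0.0902, 0.1158]
ee_rot: [[-0.053, -0.999, 0.002], [-0.999, 0.053, 0.001], [-0.001, -0.002, -1.0]]
wrist_force: [0.3, 6.3, 0.6]
gripper_width: 0.138
gripper_force: 30.0
```

Emit:
play_rows(steps=[{"ax": 0, "ay": 0, "az": 0, "dx": 0, "dy": 0, "dz": 0, "claw": 18}, {"ax": 0, "ay": 0, "az": 0, "dx": 0, "dy": 0, "dz": 0, "claw": 30}, {"ax": 0, "ay": 0, "az": 0, "dx": 0, "dy": 0, "dz": 0, "claw": 40}, {"ax": 0, "ay": 0, "az": 0, "dx": 0, "dy": 0, "dz": 0, "claw": 40}, {"ax": 0, "ay": 0, "az": 0, "dx": 0, "dy": 0, "dz": -20, "claw": 40}, {"ax": 0, "ay": 0, "az": 0, "dx": 0, "dy": 0, "dz": -20, "claw": 40}, {"ax": 0, "ay": 0, "az": 0, "dx": 0, "dy": 0, "dz": -20, "claw": 40}, {"ax": 0, "ay": 7.5, "az": 0, "dx": 0, "dy": 0, "dz": 0, "claw": 40}, {"ax": 0, "ay": 7.5, "az": 0, "dx": 0, "dy": 0, "dz": 0, "claw": 40}, {"ax": 0, "ay": 7.5, "az": 0, "dx": 0, "dy": 0, "dz": 0, "claw": 40}, {"ax": 0, "ay": 7.5, "az": 0, "dx": 0, "dy": 0, "dz": 0, "claw": 40}, {"ax": 0, "ay": 7.5, "az": 0, "dx": 0, "dy": 0, "dz": 0, "claw": 40}, {"ax": 0, "ay": 7.5, "az": 0, "dx": 0, "dy": 0, "dz": 0, "claw": 40}, {"ax": 0, "ay": 0, "az": 0, "dx": -9.4, "dy": 0, "dz": -9.4, "claw": 40}, {"ax": 0, "ay": 0, "az": 0, "dx": 0, "dy": 0, "dz": 0, "claw": 40}, {"ax": 0, "ay": 0, "az": 0, "dx": 0, "dy": 0, "dz": 0, "claw": 40}])

```text
time_s: 15.45
tcp_pos: [0.543, -0.0773, 0.176]
ee_rot: [[-0.039, -0.999, -0.037], [-0.708, 0.054, -0.704], [0.705, -0.002, -0.709]]
wrist_force: [0.2, 0.3, 0.2]
gripper_width: 0.457
gripper_force: 0.0
```

Run:
```python
from m import *
s=sense(); print(np.round(s['joints'],2).tolist(),s['tcp_pos'].round(4),np.round(s['ee_rot'],4).tolist())
a=cap('top'); w=cap('wrist')
cv2.imwrite('pics/c2.png',np.vstack([cv2.resize(w['frame'],(400,300)),cv2.resize(a['frame'][150:260,270:500],(400,191),interpolation=3)]))
P=pts(w); h=cv2.cvtColor(w['frame'],cv2.COLOR_BGR2HSV); H,S,V=[h[...,i] for i in range(3)]
m=((H<8)|(H>172))&(S>120)&(V>60)&(abs(P[...,0]-.542)<.04)&(abs(P[...,1]+.088)<.04); q=P[m]
z=np.percentile(q[:,2],95); q=q[q[:,2]>z-.003]; print('wing',cv2.minAreaRect((q[:,:2]*1e3).astype(np.float32)),z,len(q))
```

```text
[24.92, 24.35, -32.22, 43.09, -65.79, -57.87] [ 0.543  -0.0773  0.176 ] [[-0.0392, -0.9986, -0.0366], [-0.7081, 0.0537, -0.704], [0.705, -0.0017, -0.7092]]
wing ((543.1984252929688, -84.36251068115234), (40.194976806640625, 53.38566589355469), 32.11793899536133) 0.1341211440491336 1303
```

View pics/c2.png

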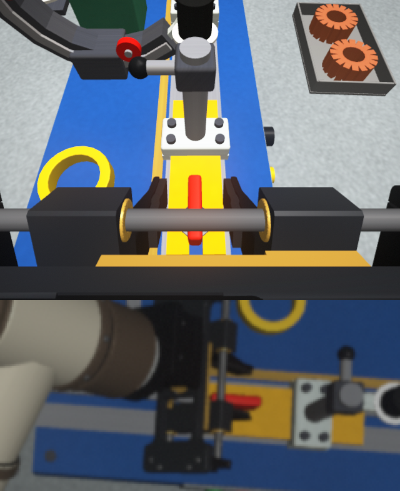

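The view shows the wing standing upright in the fork at (197,205) and the gripper leaning above it. Joint 4 reads +43° here, so the leaned end pose would pass its 117° limit.

A simpler way keeps the tool vertical throughout:
1. Grip the wing's faces and turn 45°.
2. Regrip by the wing's 56 mm ends, with the body then lying across the slot.
3. Finish the last 45°.

I'll untilt and regrip now.

Emit:
play_rows(steps=[{"ax": 0, "ay": -7.5, "az": 0, "dx": 0, "dy": 0, "dz": 0, "claw": 40}, {"ax": 0, "ay": -7.5, "az": 0, "dx": 0, "dy": 0, "dz": 0, "claw": 40}, {"ax": 0, "ay": -7.5, "az": 0, "dx": 0, "dy": 0, "dz": 0, "claw": 40}, {"ax": 0, "ay": -7.5, "az": 0, "dx": 0, "dy": 0, "dz": 0, "claw": 40}, {"ax": 0, "ay": -7.5, "az": 0, "dx": 0, "dy": 0, "dz": 0, "claw": 40}, {"ax": 0, "ay": -7.5, "az": 0, "dx": 0, "dy": 0, "dz": 0, "claw": 40}, {"ax": 0, "ay": 0, "az": 0, "dx": 11.5, "dy": 0, "dz": 0, "claw": 40}, {"ax": 0, "ay": 0, "az": 0, "dx": 0, "dy": 0, "dz": 15, "claw": 40}, {"ax": 0, "ay": 0, "az": 0, "dx": 0, "dy": 0, "dz": 20, "claw": 40}, {"ax": 0, "ay": 0, "az": 0, "dx": 0, "dy": 0, "dz": 15, "claw": 30}, {"ax": 0, "ay": 0, "az": 0, "dx": 0, "dy": 0, "dz": 10, "claw": 25}, {"ax": 0, "ay": 0, "az": 0, "dx": 0, "dy": 0, "dz": 0, "claw": 15}, {"ax": 0, "ay": 0, "az": 0, "dx": 0, "dy": 0, "dz": 0, "claw": 5}, {"ax": 0, "ay": 0, "az": 0, "dx": 0, "dy": 0, "dz": 0, "claw": 5}, {"ax": 0, "ay": 0, "az": 0, "dx": 0, "dy": 0, "dz": 0, "claw": 5}, {"ax": 0, "ay": 0, "az": 0, "dx": 0, "dy": 0, "dz": 0, "claw": 5}])

```text
time_s: 17.15
tcp_pos: [0.5424, -0.0892, 0.1161]
ee_rot: [[-0.053, -0.999, 0.002], [-0.999, 0.053, -0.0], [0.0, -0.002, -1.0]]
wrist_force: [1.3, 0.7, 1.5]
gripper_width: 0.135
gripper_force: 30.0
```

Emit:
play_rows(steps=[{"ax": 0, "ay": 0, "az": 0, "dx": 0.7, "dy": 0, "dz": 0, "claw": 5}, {"ax": 0, "ay": 0, "az": 0, "dx": 0, "dy": 0, "dz": 0, "claw": 5}, {"ax": 0, "ay": 0, "az": 0, "dx": 0, "dy": 0, "dz": 0, "claw": 5}])

```text
time_s: 17.45
tcp_pos: [0.5425, -0.0895, 0.1161]
ee_rot: [[-0.053, -0.999, 0.002], [-0.999, 0.053, 0.0], [-0.0, -0.002, -1.0]]
wrist_force: [-0.1, 3.1, 3.9]
gripper_width: 0.133
gripper_force: 30.0
```

Emit:
play_rows(steps=[{"ax": 0, "ay": 0, "az": 0, "dx": 0, "dy": 0, "dz": 2, "claw": 5}, {"ax": 0, "ay": 0, "az": 0, "dx": 0, "dy": 0, "dz": 2, "claw": 5}, {"ax": 0, "ay": 0, "az": 0, "dx": 0, "dy": 0, "dz": 1, "claw": 5}, {"ax": 0, "ay": 0, "az": 0, "dx": 0, "dy": 0, "dz": 0, "claw": 5}, {"ax": 0, "ay": 0, "az": 0, "dx": 0, "dy": 0, "dz": 0, "claw": 5}])

```text
time_s: 17.95
tcp_pos: [0.5425, -0.0895, 0.1119]
ee_rot: [[-0.052, -0.999, 0.002], [-0.999, 0.052, 0.0], [-0.0, -0.002, -1.0]]
wrist_force: [-1.9, 4.0, 9.8]
gripper_width: 0.133
gripper_force: 30.0
```

Emit:
play_rows(steps=[{"ax": 0, "ay": 0, "az": 0, "dx": 0, "dy": 0, "dz": 1, "claw": 5}, {"ax": 0, "ay": 0, "az": 0, "dx": 0, "dy": 0, "dz": 0.2, "claw": 5}, {"ax": 0, "ay": 0, "az": 0, "dx": 0, "dy": 0, "dz": 0, "claw": 5}, {"ax": 0, "ay": 0, "az": 0, "dx": 0, "dy": 0, "dz": 0, "claw": 5}])

```text
time_s: 18.35
tcp_pos: [0.5425, -0.0895, 0.1109]
ee_rot: [[-0.052, -0.999, 0.002], [-0.999, 0.052, 0.0], [-0.0, -0.002, -1.0]]
wrist_force: [-1.9, 3.8, 10.4]
gripper_width: 0.138
gripper_force: 30.0
```

Emit:
play_rows(steps=[{"ax": 0, "ay": 0, "az": -5, "dx": 0, "dy": -0.1, "dz": 0, "claw": 5}, {"ax": 0, "ay": 0, "az": -5, "dx": 0, "dy": -0.1, "dz": 0, "claw": 5}, {"ax": 0, "ay": 0, "az": -5, "dx": 0, "dy": -0.1, "dz": 0, "claw": 5}, {"ax": 0, "ay": 0, "az": 0, "dx": 0, "dy": 0, "dz": 0, "claw": 5}])

```text
time_s: 18.75
tcp_pos: [0.5429, -0.0896, 0.111]
ee_rot: [[0.209, -0.978, 0.002], [-0.978, -0.209, -0.0], [0.001, -0.002, -1.0]]
wrist_force: [-2.5, 3.6, 11.0]
gripper_width: 0.132
gripper_force: 30.0
```

Emit:
play_rows(steps=[{"ax": 0, "ay": 0, "az": -6, "dx": 0, "dy": -0.1, "dz": 0, "claw": 5}, {"ax": 0, "ay": 0, "az": -6, "dx": 0, "dy": -0.1, "dz": 0, "claw": 5}, {"ax": 0, "ay": 0, "az": -6, "dx": 0, "dy": -0.1, "dz": 0, "claw": 5}, {"ax": 0, "ay": 0, "az": -6, "dx": 0, "dy": -0.1, "dz": 0, "claw": 5}, {"ax": 0, "ay": 0, "az": -6, "dx": 0, "dy": -0.1, "dz": 0, "claw": 5}, {"ax": 0, "ay": 0, "az": 0, "dx": 0, "dy": 0, "dz": 0, "claw": 5}, {"ax": 0, "ay": 0, "az": 0, "dx": 0, "dy": 0, "dz": 0, "claw": 5}])

```text
time_s: 19.45
tcp_pos: [0.5432, -0.0892, 0.1109]
ee_rot: [[0.669, -0.743, 0.002], [-0.743, -0.669, 0.0], [0.001, -0.002, -1.0]]
wrist_force: [-2.1, 4.4, 10.1]
gripper_width: 0.131
gripper_force: 30.0
```

```bash
python3 -c "
from h import *
s=sense(); print(s['moment'],s['wrist_force'],np.round(s['joints'],1))"
```

```text
[1.48671691 0.79104812 0.0624128 ] [-2.12630057  4.37848915 10.11064441] [  7.6  22.  -19.8   0.  -48.1  34.4]
```

Emit:
play_rows(steps=[{"ax": 0, "ay": 0, "az": 0, "dx": 0, "dy": 0, "dz": -1.5, "claw": 5}, {"ax": 0, "ay": 0, "az": 0, "dx": 0, "dy": 0, "dz": -1.5, "claw": 5}, {"ax": 0, "ay": 0, "az": 0, "dx": 0, "dy": 0, "dz": 0, "claw": 5}, {"ax": 0, "ay": 0, "az": 0, "dx": 0, "dy": 0, "dz": 0, "claw": 25}, {"ax": 0, "ay": 0, "az": 0, "dx": 0, "dy": 0, "dz": 0, "claw": 40}, {"ax": 0, "ay": 0, "az": 0, "dx": 0, "dy": 0, "dz": 0, "claw": 40}, {"ax": 0, "ay": 0, "az": 0, "dx": 0, "dy": 0, "dz": -20, "claw": 60}, {"ax": 0, "ay": 0, "az": 0, "dx": 0, "dy": 0, "dz": -25, "claw": 76}, {"ax": 0, "ay": 0, "az": 0, "dx": 0, "dy": 0, "dz": -25, "claw": 76}, {"ax": 0, "ay": 0, "az": 8, "dx": 0, "dy": 0, "dz": 0, "claw": 76}, {"ax": 0, "ay": 0, "az": 8, "dx": 0, "dy": 0, "dz": 0, "claw": 76}, {"ax": 0, "ay": 0, "az": 8, "dx": 0, "dy": 0, "dz": 0, "claw": 76}, {"ax": 0, "ay": 0, "az": 8, "dx": 0, "dy": 0, "dz": 0, "claw": 76}, {"ax": 0, "ay": 0, "az": 8, "dx": 0, "dy": 0, "dz": 0, "claw": 76}])

```text
time_s: 20.85
tcp_pos: [0.5421, -0.09, 0.1816]
ee_rot: [[0.028, -1.0, -0.001], [-1.0, -0.028, -0.0], [0.0, 0.001, -1.0]]
wrist_force: [-0.4, 0.1, 0.6]
gripper_width: 0.87
gripper_force: 0.0
```

Emit:
play_rows(steps=[{"ax": 0, "ay": 0, "az": 8, "dx": 0, "dy": 0, "dz": 0, "claw": 76}, {"ax": 0, "ay": 0, "az": 8, "dx": 0, "dy": 0, "dz": 0, "claw": 76}, {"ax": 0, "ay": 0, "az": 8, "dx": 0, "dy": 0, "dz": 0, "claw": 76}, {"ax": 0, "ay": 0, "az": 8, "dx": 0, "dy": 0, "dz": 0, "claw": 76}, {"ax": 0, "ay": 0, "az": 8, "dx": 0, "dy": 0, "dz": 0, "claw": 76}, {"ax": 0, "ay": 0, "az": 8, "dx": 0, "dy": 0, "dz": 0, "claw": 76}, {"ax": 0, "ay": 0, "az": 2, "dx": 0, "dy": 0, "dz": 0, "claw": 76}, {"ax": 0, "ay": 0, "az": 0, "dx": 0, "dy": 0, "dz": 0, "claw": 76}, {"ax": 0, "ay": 0, "az": 0, "dx": 0, "dy": 0, "dz": 0, "claw": 76}])

```text
time_s: 21.75
tcp_pos: [0.5423, -0.0898, 0.1817]
ee_rot: [[-0.743, -0.669, -0.001], [-0.669, 0.743, -0.0], [0.001, 0.0, -1.0]]
wrist_force: [-0.3, -0.7, 0.4]
gripper_width: 0.877
gripper_force: 0.0
```

Run:
```python
from m import *
s=sense(); print(np.round(s['joints'],2).tolist(),s['tcp_pos'].round(4))
a=cap('scene'); w=cap('wrist'); top=cap('top')
cv2.imwrite('pics/c3.png',np.vstack([cv2.resize(w['frame'],(400,300)),cv2.resize(a['frame'][100:280,130:370],(400,300),interpolation=3)]))
for c in (w,top,a):
    P=pts(c); h=cv2.cvtColor(c['frame'],cv2.COLOR_BGR2HSV); H,S,V=[h[...,i] for i in range(3)]
    m=((H<8)|(H>172))&(S>120)&(V>60)&(abs(P[...,0]-.542)<.04)&(abs(P[...,1]+.088)<.04)&(P[...,2]>.1); q=P[m]
    if len(q)<20: continue
    z=np.percentile(q[:,2],90); mm=m&(P[...,2]>z-.004); t=ray(c,np.argwhere(mm)[:,::-1],.131); print('wing',cv2.minAreaRect((t[:,:2]*1e3).astype(np.float32)),z,len(t))
```

```text
[7.5, 17.47, -14.81, 0.0, -57.78, -55.51] [ 0.5423 -0.0898  0.1817]
wing ((540.986572265625, -89.42710876464844), (11.958449363708496, 54.06563949584961), 42.0399284362793) 0.129764630983627 2118
wing ((585.3199462890625, -204.8951416015625), (6.918384552001953, 214.68284606933594), 16.353282928466797) 0.26970007815801245 10
wing ((511.3889465332031, -256.6632385253906), (392.2914733886719, 45.69007873535156), 78.641845703125) 0.12952255000974325 134
```

View pics/c3.png

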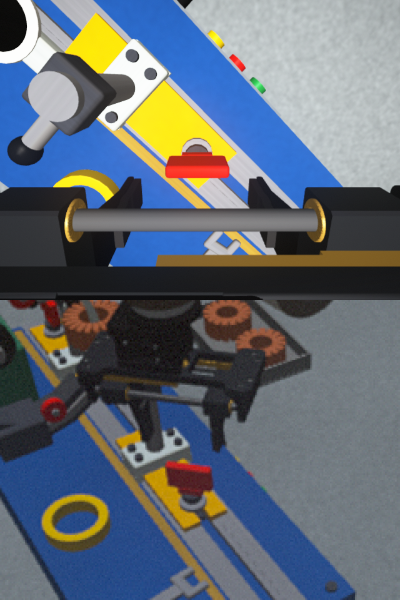

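The wing now stands at 45° and held its angle when released (red at (197,165) in the wrist view). Its top is at z = 0.130, so the head is caught under the lips. Next I'll grip the wing by its ends, with the body swung clear of the post.

Emit:
play_rows(steps=[{"ax": 0, "ay": 0, "az": 0, "dx": 0, "dy": 1.1, "dz": 10, "claw": 76}, {"ax": 0, "ay": 0, "az": 0, "dx": 0, "dy": 0, "dz": 20, "claw": 76}, {"ax": 0, "ay": 0, "az": 0, "dx": 0, "dy": 0, "dz": 20, "claw": 76}, {"ax": 0, "ay": 0, "az": 0, "dx": 0, "dy": 0, "dz": 12, "claw": 76}, {"ax": 0, "ay": 0, "az": 0, "dx": 0, "dy": 0, "dz": 8, "claw": 76}, {"ax": 0, "ay": 0, "az": 0, "dx": 0, "dy": 0, "dz": 0, "claw": 66}, {"ax": 0, "ay": 0, "az": 0, "dx": 0, "dy": 0, "dz": 0, "claw": 60}, {"ax": 0, "ay": 0, "az": 0, "dx": 0, "dy": 0, "dz": 0, "claw": 50}, {"ax": 0, "ay": 0, "az": 0, "dx": 0, "dy": 0, "dz": 0, "claw": 50}, {"ax": 0, "ay": 0, "az": 0, "dx": 0, "dy": 0, "dz": 0, "claw": 50}])

```text
time_s: 22.9
tcp_pos: [0.5417, -0.0883, 0.113]
ee_rot: [[-0.744, -0.668, 0.001], [-0.668, 0.744, 0.001], [-0.001, 0.0, -1.0]]
wrist_force: [-2.3, 4.8, 4.5]
gripper_width: 0.64
gripper_force: 30.0
```

Emit:
play_rows(steps=[{"ax": 0, "ay": 0, "az": 0, "dx": 0, "dy": 0, "dz": 1, "claw": 50}, {"ax": 0, "ay": 0, "az": 0, "dx": 0, "dy": 0, "dz": 1, "claw": 50}, {"ax": 0, "ay": 0, "az": 0, "dx": 0, "dy": 0, "dz": 0, "claw": 50}, {"ax": 0, "ay": 0, "az": 0, "dx": 0, "dy": 0, "dz": 0, "claw": 50}])

```text
time_s: 23.3
tcp_pos: [0.5418, -0.0882, 0.112]
ee_rot: [[-0.743, -0.669, 0.001], [-0.669, 0.743, 0.001], [-0.001, -0.0, -1.0]]
wrist_force: [-4.2, 5.8, 9.8]
gripper_width: 0.642
gripper_force: 30.0
```

Emit:
play_rows(steps=[{"ax": 0, "ay": 0, "az": 0, "dx": 0, "dy": 0, "dz": 1, "claw": 50}, {"ax": 0, "ay": 0, "az": 0, "dx": 0, "dy": 0, "dz": 0.5, "claw": 50}, {"ax": 0, "ay": 0, "az": 0, "dx": 0, "dy": 0, "dz": 0, "claw": 50}, {"ax": 0, "ay": 0, "az": 0, "dx": 0, "dy": 0, "dz": 0, "claw": 50}])

```text
time_s: 23.7
tcp_pos: [0.5418, -0.0882, 0.1108]
ee_rot: [[-0.743, -0.669, 0.001], [-0.669, 0.743, 0.0], [-0.001, -0.0, -1.0]]
wrist_force: [-5.7, 5.9, 12.6]
gripper_width: 0.64
gripper_force: 30.0
```

Emit:
play_rows(steps=[{"ax": 0, "ay": 0, "az": 0, "dx": 0, "dy": 0.6, "dz": 0, "claw": 50}, {"ax": 0, "ay": 0, "az": -5, "dx": 0, "dy": 0, "dz": 0, "claw": 50}, {"ax": 0, "ay": 0, "az": -5, "dx": 0, "dy": 0, "dz": 0, "claw": 50}, {"ax": 0, "ay": 0, "az": -5, "dx": 0, "dy": 0, "dz": 0, "claw": 50}, {"ax": 0, "ay": 0, "az": 0, "dx": 0, "dy": 0, "dz": 0, "claw": 50}])

```text
time_s: 24.2
tcp_pos: [0.5419, -0.0882, 0.1108]
ee_rot: [[-0.543, -0.84, 0.002], [-0.84, 0.543, -0.0], [-0.001, -0.002, -1.0]]
wrist_force: [-4.8, 3.5, 10.7]
gripper_width: 0.639
gripper_force: 30.0
```

```bash
python3 -c "
from h import *
s=sense(); print(s['moment'],s['wrist_force'],s['tcp_pos'])"
```

```text
[1.30045025 1.15889584 0.10329524] [-4.79807862  3.45470653 10.69711753] [ 0.54187893 -0.08819323  0.11079744]
```

Emit:
play_rows(steps=[{"ax": 0, "ay": 0, "az": -5, "dx": 0, "dy": 0, "dz": 0, "claw": 50}, {"ax": 0, "ay": 0, "az": -5, "dx": 0, "dy": 0, "dz": 0, "claw": 50}, {"ax": 0, "ay": 0, "az": -5, "dx": 0, "dy": 0, "dz": 0, "claw": 50}, {"ax": 0, "ay": 0, "az": 0, "dx": 0, "dy": 0, "dz": 0, "claw": 50}])

```text
time_s: 24.6
tcp_pos: [0.5419, -0.0883, 0.1108]
ee_rot: [[-0.307, -0.952, 0.002], [-0.952, 0.307, -0.0], [-0.0, -0.002, -1.0]]
wrist_force: [-3.7, 3.9, 10.2]
gripper_width: 0.638
gripper_force: 30.0
```

Emit:
play_rows(steps=[{"ax": 0, "ay": 0, "az": -5, "dx": 0, "dy": 0, "dz": 0, "claw": 50}, {"ax": 0, "ay": 0, "az": -5, "dx": 0, "dy": 0, "dz": 0, "claw": 50}, {"ax": 0, "ay": 0, "az": -5, "dx": 0, "dy": 0, "dz": 0, "claw": 50}, {"ax": 0, "ay": 0, "az": 0, "dx": 0, "dy": 0, "dz": 0, "claw": 50}, {"ax": 0, "ay": 0, "az": 0, "dx": 0, "dy": 0, "dz": 0, "claw": 50}])

```text
time_s: 25.1
tcp_pos: [0.5423, -0.0883, 0.1109]
ee_rot: [[-0.052, -0.999, 0.003], [-0.999, 0.052, -0.0], [0.0, -0.003, -1.0]]
wrist_force: [-3.1, 2.1, 11.1]
gripper_width: 0.641
gripper_force: 30.0
```

```bash
python3 -c "
from m import *
s=sense(); print(s['moment'],s['wrist_force'],s['tcp_pos'])
c=cap('wrist')
P=pts(c); h=cv2.cvtColor(c['frame'],cv2.COLOR_BGR2HSV); H,S,V=[h[...,i] for i in range(3)]
m=((H<8)|(H>172))&(S>120)&(V>60)&(abs(P[...,0]-.542)<.04)&(abs(P[...,1]+.088)<.04)&(P[...,2]>.1); q=P[m]
z=np.percentile(q[:,2],90); mm=m&(P[...,2]>z-.004); t=ray(c,np.argwhere(mm)[:,::-1],z); print('wing',cv2.minAreaRect((t[:,:2]*1e3).astype(np.float32)),z,len(t))
"
```

```text
[1.0491881  1.00308193 0.03762899] [-3.07382356  2.10476297 11.11007061] [ 0.5423393  -0.08826528  0.11087195]
wing ((542.7233276367188, -94.34123229980469), (4.945648670196533, 54.989707946777344), 87.17304992675781) 0.12636211386513027 1648
```

The wing is square (-2.8°, and the slot's normal is -2.9°). I'll ease off the push, let go, rise and check.

Emit:
play_rows(steps=[{"ax": 0, "ay": 0, "az": 0, "dx": 0, "dy": 0, "dz": -1, "claw": 50}, {"ax": 0, "ay": 0, "az": 0, "dx": 0, "dy": 0, "dz": -1, "claw": 50}, {"ax": 0, "ay": 0, "az": 0, "dx": 0, "dy": 0, "dz": -1, "claw": 50}, {"ax": 0, "ay": 0, "az": 0, "dx": 0, "dy": 0, "dz": 0, "claw": 50}, {"ax": 0, "ay": 0, "az": 0, "dx": 0, "dy": 0, "dz": 0, "claw": 62}, {"ax": 0, "ay": 0, "az": 0, "dx": 0, "dy": 0, "dz": 0, "claw": 76}, {"ax": 0, "ay": 0, "az": 0, "dx": 0, "dy": 0, "dz": 0, "claw": 76}, {"ax": 0, "ay": 0, "az": 0, "dx": 0, "dy": 0, "dz": 0, "claw": 76}, {"ax": 0, "ay": 0, "az": 0, "dx": 0, "dy": 0, "dz": -20, "claw": 76}, {"ax": 0, "ay": 0, "az": 0, "dx": 0, "dy": 0, "dz": -30, "claw": 76}, {"ax": 0, "ay": 0, "az": 0, "dx": 0, "dy": 0, "dz": -30, "claw": 76}, {"ax": 0, "ay": 0, "az": 0, "dx": -30, "dy": 0, "dz": -30, "claw": 76}, {"ax": 0, "ay": 0, "az": 0, "dx": -40, "dy": 0, "dz": -10, "claw": 76}, {"ax": 0, "ay": 0, "az": 0, "dx": -30, "dy": 0, "dz": 0, "claw": 76}, {"ax": 0, "ay": 0, "az": 0, "dx": 0, "dy": 0, "dz": 0, "claw": 76}, {"ax": 0, "ay": 0, "az": 0, "dx": 0, "dy": 0, "dz": 0, "claw": 76}])

```text
time_s: 26.75
tcp_pos: [0.5465, 0.0118, 0.2313]
ee_rot: [[-0.052, -0.999, -0.001], [-0.999, 0.052, -0.0], [0.0, 0.001, -1.0]]
wrist_force: [-0.5, -0.7, -0.7]
gripper_width: 0.876
gripper_force: 0.0
```

Run:
```python
from m import *
s=sense(); print(s['tcp_pos'].round(4),s['wrist_force'])
a=cap('scene'); w=cap('wrist'); top=cap('top')
cv2.imwrite('pics/c4.png',np.vstack([cv2.resize(w['frame'],(400,300)),cv2.resize(a['frame'][100:280,130:370],(400,300),interpolation=3)]))
c=w
P=pts(c); h=cv2.cvtColor(c['frame'],cv2.COLOR_BGR2HSV); H,S,V=[h[...,i] for i in range(3)]
m=((H<8)|(H>172))&(S>120)&(V>60)&(abs(P[...,0]-.542)<.04)&(abs(P[...,1]+.088)<.04)&(P[...,2]>.1); q=P[m]
z=np.percentile(q[:,2],90); mm=m&(P[...,2]>z-.004); t=ray(c,np.argwhere(mm)[:,::-1],.130); print('wing',cv2.minAreaRect((t[:,:2]*1e3).astype(np.float32)),z,len(t))
yel=(H>20)&(H<35)&(S>120)&(V>60); v,u=np.mgrid[0:480,0:640]; t8=ray(c,np.c_[u.ravel(),v.ravel()],.068).reshape(480,640,3)
for x0 in (.524,.56):
    k=yel&(t8[...,1]<-.03)&(t8[...,1]>-.15)&(abs(t8[...,0]-x0)<.003)
    print('foot front y',np.sort(t8[k][:,1])[-5:].round(4), 'back',np.sort(t8[yel&(t8[...,1]>-.2)&(abs(t8[...,0]-x0)<.003)][:,1])[:3].round(4))
for n in ('top','scene'):
    c=dict(np.load(n+'.npz')); P=pts(c)
    q=P[(abs(P[...,2]-.13)<.03)&(abs(P[...,0]-.537)<.03)&(P[...,1]<-.165)&(P[...,1]>-.21)]; print(n,'post',np.percentile(q[:,1],[2,50,98]).round(4))
```

```text
[0.5465 0.0118 0.2313] [-0.53800053 -0.74995379 -0.67197386]
wing ((518.1719970703125, -90.98954010009766), (104.7779769897461, 19.016754150390625), 7.20425271987915) 0.13005891785498339 1900
foot front y [-0.0554 -0.0554 -0.0554 -0.0553 -0.0553] back [-0.1481 -0.148  -0.148 ]
foot front y [-0.0573 -0.0573 -0.0573 -0.0572 -0.0572] back [-0.1499 -0.1499 -0.1498]
top post [-0.1876 -0.1756 -0.1734]Traceback (most recent call last):
  File "<stdin>", line 15, in <module>
    return _quantile_unchecked(
        a, q, axis, out, overwrite_input, method, keepdims, weights)
    return _ureduce(a,
                    func=_quantile_ureduce_func,
    ...<5 lines>...
                    overwrite_input=overwrite_input,
                    method=method)
    r = func(a, **kwargs)
    result = _quantile(arr,
                       quantiles=q,
    ...<2 lines>...
                       out=out,
                       weights=wgt)
    slices_having_nans = np.isnan(arr[-1, ...])
                                  ~~~^^^^^^^^^
IndexError: index -1 is out of bounds for axis 0 with size 0
```

View pics/c4.png

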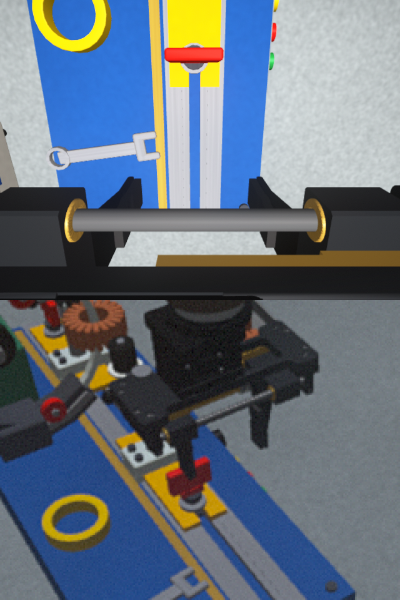

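The final view shows the wing lying square across the slot at (194,55) in the fork, with the wrench and tape untouched and the foot unmoved to within 0.4 mm. One clean check of the wing's pose, then I'll hand in.

Run:
```python
from m import *
c=dict(np.load('wrist.npz')); P=pts(c); h=cv2.cvtColor(c['frame'],cv2.COLOR_BGR2HSV); H,S,V=[h[...,i] for i in range(3)]
m=((H<8)|(H>172))&(S>120)&(V>60)&(abs(P[...,2]-.130)<.003); k,l,st,ce=cv2.connectedComponentsWithStats(m.astype(np.uint8)); i=st[1:,4].argmax()+1
t=ray(c,np.argwhere(l==i)[:,::-1],.130); print(cv2.minAreaRect((t[:,:2]*1e3).astype(np.float32)),t[:,:2].mean(0))
```

```text
((543.0382080078125, -87.7171630859375), (11.490578651428223, 54.02479553222656), 87.02359771728516) [ 0.54315646 -0.08789796]
```

```bash
python3 -c "
from station import *
print(finish_job())"
```

```text
the job is handed in; nothing more can be done
None
```

I clamped the bracket with the red-winged T-bolt and handed the job in at about 27 s; the hand-in returned no verdict. The bolt is home in the fork to within about 0.5 mm and the wing stands square across the slot and held when released; the foot reads within 0.4 mm of its old place, and the pin, wrench and tape were not touched.

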